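# Close the length gauge on a broken tensile specimen, index plunger held out

## Robot

A 6-joint arm with a two-finger parallel gripper is mounted at the origin on the work surface. World frame = base frame: x ahead of the robot, y to its left, z up, the work surface at z = 0. Lengths are in m, angles in degrees, forces in N, time in s.
With the tool pointing down it reaches from about 0.325 to 0.775 m from the base axis. Payload 5.5 kg.
Tool frame: the origin (TCP) lies on the centre line of the jaws, within the pads' length; the fingertips stand 22 mm ahead of it and the grasp point (between the pads) lies 3 mm ahead of it; z points along the fingers, y is the line along which they close (so a half turn about z gives the same grasp; the last joint's range is limited). The gripper opens to 85 mm and grips with 20 to 120 N. Pads are 22 mm wide; open, the fingers measure 114 mm over their backs; the gripper's body (76 mm by 85 mm) begins 54 mm behind the grasp point. The pads swing forward as they close: fully open they stand 13 mm farther back than shut.
Start: joints at [61.266, 5.22, 70.514, -0, 104.267, -3.249], TCP at [0.258, 0.542, 0.253] pointing down, gripper open.
Joint ranges: [-164.24, 164.24], [-49.07, 125.15], [9.68, 141.18], [-86.29, 266.29], [3.28, 154.24], [-151.56, 151.56]. Speed limits (degrees/s): [147.25, 147.25, 172.46, 180, 180, 180].

## Interface

Orientations are given as a 3x3 rotation matrix whose columns are the frame's x, y, z axes.
In Python, from workcell import manip, fingers, snapshot, ticket gives the robot as it stands. Calls block until the motion is done:
- manip.move_to(position, orientation): joint-space move of the TCP to a pose.
- manip.move_linear(position, rotation=None, velocity=0.15, threshold=None): straight line of the TCP; rotation=None keeps the orientation; velocity is the mean speed in m/s. With threshold (N) it stops when the force on the tool has changed by that much, and returns True; else False.
- manip.set_joints(angles): joint-space move.
- fingers.open_jaws() and fingers.close_gripper(newtons=None): open the fingers fully, or close them until they stop; newtons is the grip in N (None keeps the last).
- manip.sleep(seconds).
- manip.solve_ik(position, orientation): joint angles nearest the present ones, or None.
- manip.get_state(): the state.
- snapshot(name): name is "scene" or "top" or "wrist"; returns a dict with "image" (480x640x3 uint8, blue, green, red), "z_map" (480x640 float32, m along the optical axis (not along the pixel's ray), 0 where there is no reading), "fx", "fy", "cx", "cy" (pixels), "R" (3x3) and "t" (3): a world point X has camera coordinates R X + t. Camera axes: x right, y down, z forward; pixel columns grow to the right and rows downward; lengths in m; the calibration is good to about 2 mm. A picture is of the moment at which its call begins.
A pose or a line that the arm cannot do raises manip.PlanningError and nothing moves.
- ticket.sign_off(): hands the job in; it is judged then, once.
The state is a dict: "time_s": time; "joint_positions": joint angles; "dq": joint speeds; "effort": joint torques, N m; "tcp_pos": TCP position; "tcp_rot": TCP orientation; "contact_force": force on the tool from outside, world axes, zero at the start; "torque": the same for the moment, N m; "grip_width": opening from 0.0 (shut) to 1.0 (fully open); "grip_force": force on a finger pad.
Only numpy, scipy, OpenCV 4.12 (cv2) and the standard library are available. Lean on these libraries where they do the work, as an engineer would, in place of code of your own. Each camera call takes 0.05 s, during which the arm holds its last target. There are 200 camera calls.

## Task

Measure the broken tensile specimen in the bench length gauge: pull the red-knobbed spring plunger on the sliding jaw fully up out of its index hole, and with it held fully up all the while, slide the jaw along so that it pushes the two specimen halves gently together, end to end, against the sprung anvil until the needle of the force dial stands in the green band. Finish holding it there - plunger still fully up in the gripper, jaw still pressing with the needle in the green - so that the length can be read; do not let go, do not squeeze past the green, leave the halves lying in their trough, and leave the other things on the bench alone.

Things in the scene. Friction and masses are not known exactly. Their poses are not given: they have to be found in the camera images.
- gauge: the bench length gauge, bolted down: grey base plate 220 x 400 x 14 mm, origin at bench level. +y runs along its beam, the way the jaw closes (jaw to anvil); +x from the vee trough to the beam. Beam line at x = +45 mm, with a steel strip of 9 mm index holes every 20 mm, its top 64 mm up. 90 degree vee trough 190 mm long, parallel to the beam, at x = -50 mm
- work_axis (a point): a point on the measuring axis, on which the specimen halves lie: above the trough, 66 mm over the bench, 95 mm from the beam's line; axes as gauge (+y = the way the jaw closes)
- plunger (a joint): lift (m) of the sprung index plunger on the sliding jaw, straight up: 0 = pin 10 mm deep in its hole, 0.010 = pin tip level with the hole's mouth, 0.014 = fully up, at its stop. A spring pulls it down with 6 N at 0, 12 N fully up; let go, it drops. A green ring on its stem is wholly out of the steel sleeve when it is fully up
- knob_grip (a point): middle of the plunger's red knob, an upright cylinder 26 mm across, 24 mm high; 114 mm over the bench with the plunger down; moves with plunger and jaw. Below it a 16 mm sleeve, then the jaw carriage's flat top (64 x 70 mm) 83 mm over the bench. Nothing else on the jaw is over 94 mm high: free room for a gripper from above
- knob: the red knob (for contact); its origin is on the knob's axis, 114 mm straight below knob_grip
- jaw: the sliding jaw; origin at bench level under the plunger, axes as gauge. It slides along the beam only, closing in +y (end stop 105 mm from the start; 55 to 80 mm closes it on the specimen). About 2.5 N of friction when the pin is clear; locked, with 1 mm play, when the pin is in a hole. Let go, the closed jaw is pushed back by the anvil's spring
- jaw_face (a point): centre of the jaw's contact face, a dark steel disc 16 mm across on the measuring axis, facing +y of gauge; 95 mm to the -x side of the plunger's axis and 20 mm ahead of it in +y
- anvil (a joint): how far (m) the sprung anvil is pushed in: 0 free, 0.007 bottomed. 2 N at first touch, then 2 N more per mm. It turns the red needle of the face-up dial (52 mm across) on the tailstock: the green band is 0.001 to 0.005 (4 to 12 N), mid-band 0.003
- anvil_face (a point): centre of the anvil's contact face, a dark steel disc 16 mm across on the measuring axis, facing the jaw (-y of gauge). Its tailstock is clamped at a different place each time
- anvil_tip: the steel head of the anvil (for contact); origin at bench level under the dial
- half_far: specimen half on the anvil's side, loose in the trough: steel, 64 mm long, 105 g; head 20 mm across and 32 mm long, then a 12 mm shank necked to 9 mm at the break. Origin on its axis at the head's outer end; head towards +y of its frame (the anvil), break towards -y
- half_near: specimen half on the jaw's side, same shape; origin on its axis at the head's outer end; head towards -y of its frame (the jaw), break towards +y. Fitted together the two are 128 mm long
- caliper: a hand-held digital caliper, a bystander: not to be moved; origin on its underside
- test_block: a round steel hardness test block, a bystander: not to be moved; origin on its underside
- oil_bottle: a small oil bottle, a bystander: not to be moved; origin on its underside
- brush: a cleaning brush, a bystander: not to be moved; origin on its underside
- screwdriver: a screwdriver, a bystander: not to be moved; origin on its underside
- spare0: a spare specimen, a bystander: not to be moved; origin on its axis at one end
- spare1: a spare specimen, a bystander: not to be moved; origin on its axis at one end

How it is judged:
By the outcome, as a careful person would: the job done as asked, in the order asked, and still so for the second after the job is handed in, while the arm keeps its last pose, push and grip.
It also fails if it takes over 35 s, if anything falls off the work surface, if the arm or the gripper's body presses on something with over 40 N, if the wrist force passes 120 N, or if a joint passes its speed limit or range.

## Working session

There is one attempt and no reset: what is moved stays moved. The work goes in short steps, each a Python script; the robot and the scene stay as the last script left them, time stands still between calls to the robot, and variables do not carry over. Pictures are saved under pics/ and viewed, at most 10 in all, crops included, and the job is handed in when it is done.

```bash
mkdir -p pics; ls
python3 - <<'E'
from workcell import manip, fingers, snapshot, ticket
import cv2,numpy as np,pickle
for n in ("scene","top"):
    s=snapshot(n); cv2.imwrite(f"pics/{n}0.png",s["image"]); pickle.dump(s,open(f"{n}0.pkl","wb"))
    print(n,s["fx"],np.round(s["R"],3).tolist(),np.round(s["t"],3), "cam at",np.round(-s["R"].T@s["t"],3))
print(manip.get_state()["time_s"])
E
```

```text
pics
scene 441.68074814072105 [[-0.071, 0.997, -0.016], [0.648, 0.034, -0.761], [-0.759, -0.064, -0.648]] [ 0.099 -0.274  1.936] cam at [1.654 0.035 1.048]
top 587.938212482056 [[-0.022, -1.0, -0.018], [-0.995, 0.024, -0.096], [0.097, 0.016, -0.995]] [-0.027  0.565  1.56 ] cam at [ 0.411 -0.065  1.607]
0.1
```

View pics/top0.png

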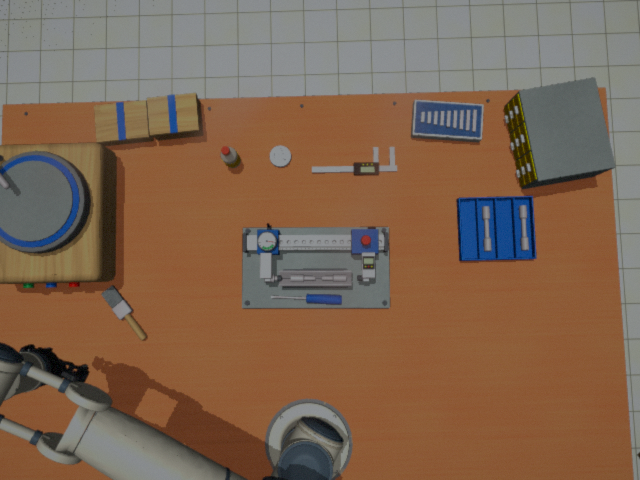

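View pics/scene0.png

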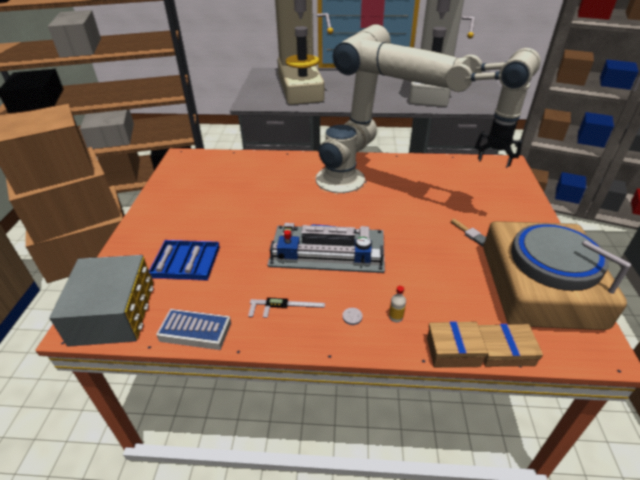

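The top view shows the gauge, with the red knob at px (366,240), the dial at (267,241) and the trough around (316,279). The gauge axes lie nearly along the world axes: the jaw closes towards the image's left, which is +y. Next I'll measure the knob and the yaw.

```bash
cat > h.py <<'E'
import numpy as np,cv2
def back(s,u,v,z=None,d=None):
    """pixel -> world, on plane height z or at optical depth d"""
    r=np.array([(u-s["cx"])/s["fx"],(v-s["cy"])/s["fy"],1.])
    c=-s["R"].T@s["t"]; w=s["R"].T@r
    return c+w*(d if d is not None else (z-c[2])/w[2])
def cloud(s):
    v,u=np.mgrid[:480,:640]; d=s["z_map"]
    P=np.stack([(u-s["cx"])/s["fx"]*d,(v-s["cy"])/s["fy"]*d,d],-1)
    return (P-s["t"])@s["R"]
def red(im):
    h=cv2.cvtColor(im,cv2.COLOR_BGR2HSV)
    return ((h[...,0]<6)|(h[...,0]>172))&(h[...,1]>150)&(h[...,2]>90)
E
python3 - <<'E'
from h import *; import pickle
s=pickle.load(open("top0.pkl","rb")); im=s["image"]; P=cloud(s)
m=np.zeros((480,640),bool); m[225:256,350:385]=red(im)[225:256,350:385]
v,u=np.nonzero(m); print(m.sum(),u.mean(),v.mean(),"z",np.percentile(P[m][:,2],[10,50,90]))
print("knob top plane",back(s,u.mean(),v.mean(),z=.126))
# plate: height 14mm
Z=P[...,2]; g=np.zeros_like(m); g[215:320,230:400]=((Z>.008)&(Z<.13))[215:320,230:400]
g&=(cv2.cvtColor(im,cv2.COLOR_BGR2HSV)[...,1]<120)
pts=P[g][:,:2].astype(np.float32); r=cv2.minAreaRect(pts); print(r)
# beam strip z~.064
b=np.zeros_like(m); b[230:256,280:350]=((Z>.055)&(Z<.072))[230:256,280:350]
q=P[b][:,:2]; print(b.sum(),q.mean(0),np.polyfit(q[:,1],q[:,0],1),np.ptp(q,0))
cv2.imwrite("pics/crop.png",cv2.resize(im[215:320,230:400],None,fx=4.6,fy=4.6,interpolation=cv2.INTER_CUBIC))
E
```

```text
60 365.6333333333333 239.8 z [0.12080224 0.12498711 0.12915339]
knob top plane [ 0.53082146 -0.16299427  0.126     ]
((0.46883058547973633, -0.0319928377866745), (0.4004627466201782, 0.21971635520458221), 88.63681030273438)
642 [ 0.53385539 -0.03488686] [0.01279077 0.53430162] [0.04004544 0.18255692]
```

View pics/crop.png

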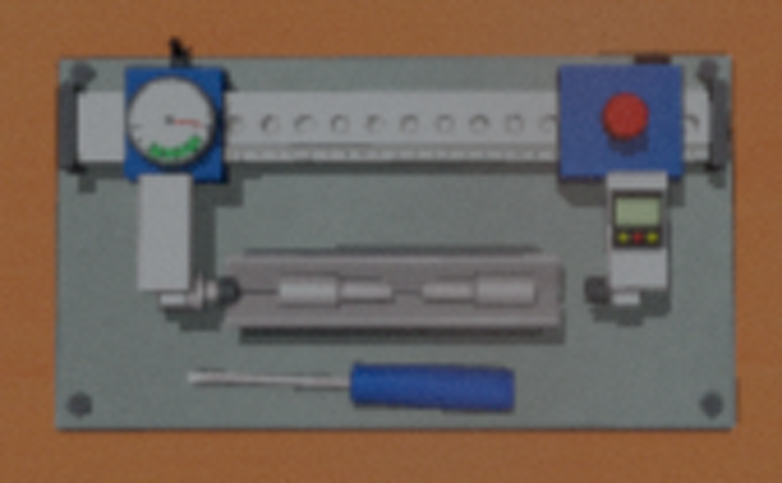

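The plate fits 400 × 220 mm and the knob top reads z ≈ 0.125 against an expected 0.126, so both are consistent. The specimen halves lie in the trough with a gap between them, and the needle is at zero, pointing right. I'll move above the knob and refine with the wrist camera.

Run:
```python
from workcell import manip, fingers, snapshot, ticket
from h import *; import pickle
g=np.array([.018,1,0]);g/=np.linalg.norm(g); z=np.array([0,0,-1.])
best=None
for sg in(1,-1):
    R=np.stack([np.cross(sg*g,z),sg*g,z],1); q=manip.solve_ik([.531,-.163,.30],R)
    print(sg,None if q is None else np.round(q,1))
    if q is not None and (best is None or abs(q[5])<abs(best[1][5])): best=(R,q)
manip.move_to([.531,-.163,.30],best[0])
np.save("R.npy",best[0])
s=snapshot("wrist"); pickle.dump(s,open("w1.pkl","wb")); cv2.imwrite("pics/w1.png",s["image"])
c=-s["R"].T@s["t"]; print("cam",c,s["fx"]); st=manip.get_state(); print(st["time_s"],st["tcp_pos"],st["contact_force"])
m=red(s["image"]); n,l,stt,cen=cv2.connectedComponentsWithStats(m.astype(np.uint8))
P=cloud(s)
for i in range(1,n):
    if stt[i,4]>300: print(stt[i],cen[i],np.nanmedian(P[l==i],0),"z.126:",back(s,*cen[i],z=.126))
```

```text
1 [ -20.6   -0.8   72.    -0.   108.9 -109.5]
-1 [-20.6  -0.8  72.   -0.  108.9  70.5]
cam [ 0.61412605 -0.16332324  0.42069871] 362.5307204175954
2.825 [ 0.531237   -0.16226443  0.29994506] [0.72946304 0.7545435  0.18831564]
[301 207  28  30 627] [314.22488038 222.58692185] [ 0.52995311 -0.16034338  0.12577127] z.126: [ 0.53010341 -0.16040007  0.126     ]
```

View pics/w1.png

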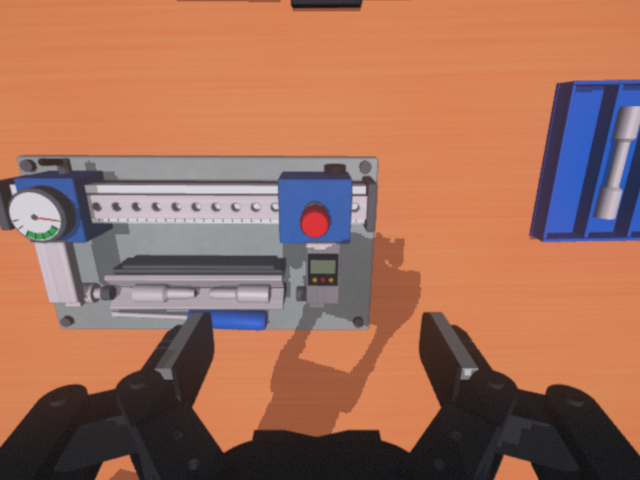

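The wrist view shows the knob at (314,222), the dial at (38,215) with its needle at zero, the halves at about (165,293) and (240,293), and the jaw face at about (302,293). I'll refine the yaw and knob disc, then grasp and lift.

Run:
```python
from workcell import manip, fingers, snapshot, ticket
from h import *; import pickle
s=pickle.load(open("w1.pkl","rb")); P=cloud(s); im=s["image"]; Z=P[...,2]
m=red(im)&(Z>.122)&(abs(P[...,0]-.53)<.03)&(abs(P[...,1]+.16)<.03)
q=P[m]; (cx,cy),r=cv2.minEnclosingCircle(q[:,:2].astype(np.float32)); print("disc",m.sum(),cx,cy,r,q.mean(0))
pl=(Z>.009)&(Z<.02)&(P[...,0]>.3)&(P[...,0]<.65)&(P[...,1]<.2)&(P[...,1]>-.27)&(cv2.cvtColor(im,cv2.COLOR_BGR2HSV)[...,1]<110)
print(cv2.minAreaRect(P[pl][:,:2].astype(np.float32)))
b=(abs(Z-.064)<.004)&(P[...,1]<.08)&(P[...,1]>-.10)&(P[...,0]>.50)&(P[...,0]<.57)
for e in (0,100):  # strip edges
    ys=np.arange(-.10,.07,.01); xs=[np.percentile(P[b&(abs(P[...,1]-y)<.005)][:,0],e) for y in ys]; print(np.polyfit(ys,xs,1))
```

```text
disc 615 0.5290706157684326 -0.16036759316921234 0.012335940264165401 [ 0.52977615 -0.16040953  0.12561475]
((0.4666363596916199, -0.029655903577804565), (0.3998721241950989, 0.21987473964691162), 88.84119415283203)
[-0.01196871  0.51831706]
[0.05830832 0.54610739]
```

Run:
```python
from workcell import manip, fingers, snapshot, ticket
from h import *
R0=np.load("R.npy"); sg=np.sign(R0[1,1]); g=np.array([.019,1,0]);g/=np.linalg.norm(g); z=np.array([0,0,-1.])
R=np.stack([np.cross(sg*g,z),sg*g,z],1); np.save("R.npy",R)
def pr(t):
    s=manip.get_state(); print(t,round(s["time_s"],2),np.round(s["tcp_pos"],4),"F",np.round(s["contact_force"],1),"T",np.round(s["torque"],2),"w",round(s["grip_width"],3),round(s["grip_force"],1))
K=np.array([.530,-.161,0])
manip.move_linear(K+[0,0,.16],R,velocity=.15)
print(manip.move_linear(K+[0,0,.118],velocity=.06,threshold=8)); pr("down")
fingers.close_gripper(70); pr("closed")
cv2.imwrite("pics/w2.png",snapshot("wrist")["image"])
```

```text
False
down 4.76 [ 0.5302 -0.1611  0.1183] F [-0.1  0.6  0.6] T [ 0.01 -0.04 -0.  ] w 1.001 0.0
closed 5.35 [ 0.5301 -0.1607  0.1185] F [-1.8  2.   4.2] T [ 0.42  0.15 -0.05] w 0.285 68.5
```

View pics/w2.png

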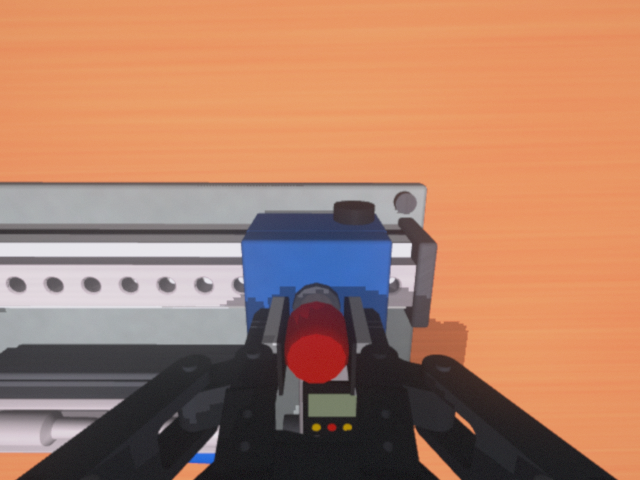

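The knob at (316,342) is centred between the pads, and the gauge edges run level in the image, so the yaw is good. Now the lift, in steps while watching the force.

```bash
cat >> h.py <<'E'
def pr(manip,t):
    s=manip.get_state(); print(t,round(s["time_s"],2),np.round(s["tcp_pos"],4),"F",np.round(s["contact_force"],1),"w",round(s["grip_width"],3),round(s["grip_force"],1)); return s
E
python3 - <<'E'
from workcell import manip, fingers, snapshot, ticket
from h import *
p=np.array([.530,-.161,.118])
for dz in (.004,.008,.011,.013,.014,.015):
    manip.move_linear(p+[0,0,dz],velocity=.03); s=pr(manip,dz)
    if s["contact_force"][2]<-25: break
w=snapshot("wrist"); im=w["image"]
cv2.imwrite("pics/w3.png",cv2.resize(im[250:410,220:420],None,fx=3.5,fy=3.5,interpolation=cv2.INTER_CUBIC))
E
```

```text
0.004 5.68 [ 0.5299 -0.1607  0.1206] F [ 4.   1.8 -8. ] w 0.278 68.9
0.008 5.97 [ 0.5299 -0.1607  0.125 ] F [  4.5   2.5 -10.2] w 0.28 69.0
0.011 6.22 [ 0.5299 -0.1607  0.1281] F [  5.6   2.8 -10.2] w 0.283 69.1
0.013 6.47 [ 0.5299 -0.1607  0.1299] F [  4.7   2.2 -11.2] w 0.281 69.1
0.014 6.72 [ 0.5299 -0.1607  0.1308] F [  5.8   2.7 -10.5] w 0.277 69.2
0.015 6.97 [ 0.5299 -0.1607  0.1316] F [  5.8   2.1 -13.2] w 0.283 69.2
```

View pics/w3.png

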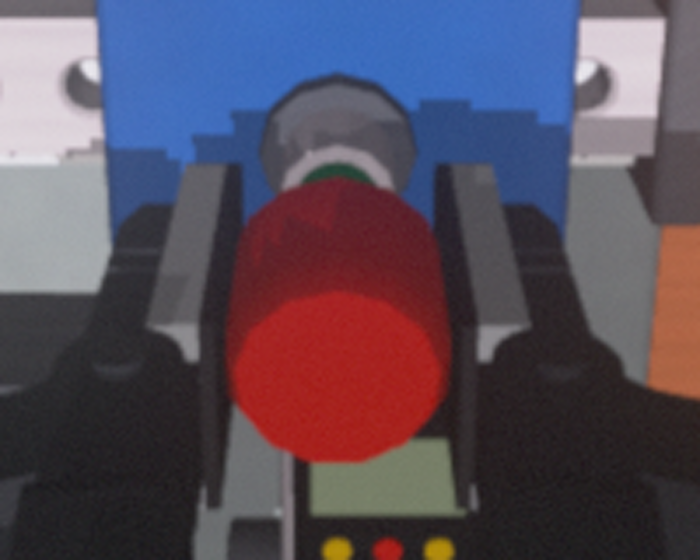

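The green ring is showing but may not be fully out: actual lift is about 13.1 mm. I'll go on up to the stop, where the force rises.

Run:
```python
from workcell import manip, fingers, snapshot, ticket
from h import *
p=np.array([.530,-.161,.118])
for dz in (.016,.0165,.017,.0175,.018,.0185,.019):
    manip.move_linear(p+[0,0,dz],velocity=.03); manip.sleep(.1); s=pr(manip,dz)
    if s["contact_force"][2]<-21: break
np.save("z.npy",p[2]+dz)
im=snapshot("wrist")["image"]
cv2.imwrite("pics/w4.png",cv2.resize(im[250:410,220:420],None,fx=3.5,fy=3.5,interpolation=cv2.INTER_CUBIC))
```

```text
0.016 7.37 [ 0.5298 -0.1607  0.1325] F [  5.9   2.5 -12.7] w 0.282 69.4
0.0165 7.72 [ 0.5298 -0.1607  0.1326] F [  6.3   2.  -14.2] w 0.281 69.6
0.017 8.07 [ 0.5298 -0.1607  0.1326] F [  6.1   1.4 -16.7] w 0.28 69.6
0.0175 8.42 [ 0.5298 -0.1607  0.1327] F [  7.9   1.1 -17.8] w 0.281 69.6
0.018 8.77 [ 0.5297 -0.1607  0.1327] F [  8.6   1.3 -18.5] w 0.282 69.7
0.0185 9.12 [ 0.5297 -0.1607  0.1327] F [ 10.3   1.3 -22. ] w 0.277 69.8
```

View pics/w4.png

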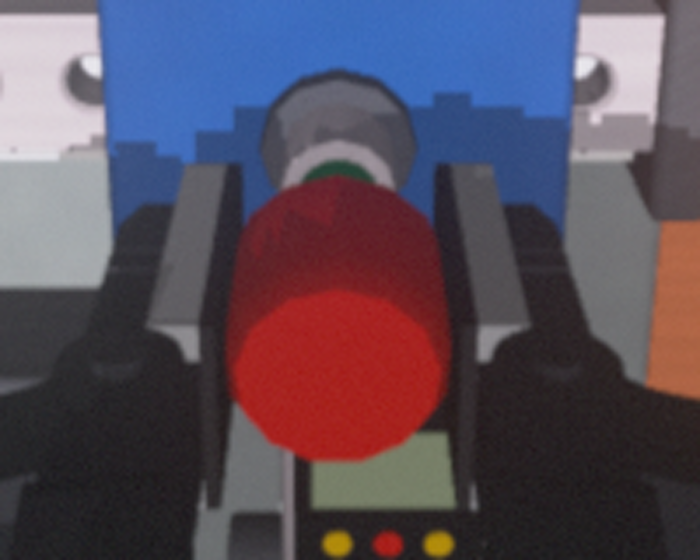

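The force climbs against a hard stop at z = 0.1327, a lift of 14.2 mm, and the green ring is out. Holding it up there, I'll slide the jaw.

Run:
```python
from workcell import manip, fingers, snapshot, ticket
from h import *
z=float(np.load("z.npy")); g=np.array([.019,1,0]);g/=np.linalg.norm(g)
p=np.array([.530,-.161,z])
for d in (.006,.03,.052):
    manip.move_linear(p+g*d,velocity=.04); s=pr(manip,d)
    if abs(s["contact_force"][0])>22 or abs(s["contact_force"][1])>20: break
b=s["contact_force"][1]
while d<.085:
    d+=.0015; manip.move_linear(p+g*d,velocity=.02); s=pr(manip,round(d,4))
    if s["contact_force"][1]<b-3: break
np.save("d.npy",d)
im=snapshot("top")["image"]; cv2.imwrite("pics/t2.png",cv2.resize(im[215:320,230:400],None,fx=4.6,fy=4.6,interpolation=cv2.INTER_CUBIC))
```

```text
0.006 9.47 [ 0.5298 -0.1549  0.1327] F [  9.8  -1.  -22. ] w 0.284 70.0
0.03 10.22 [ 0.5303 -0.1312  0.1327] F [ 11.   -1.6 -21.4] w 0.282 70.0
0.052 10.92 [ 0.5307 -0.1098  0.1327] F [ 10.2  -2.5 -22.8] w 0.276 70.0
0.0535 11.17 [ 0.5307 -0.1086  0.1327] F [ 10.4  -3.8 -22.4] w 0.279 70.0
0.055 11.42 [ 0.5307 -0.1072  0.1327] F [ 10.8  -4.5 -22.7] w 0.283 70.0
0.0565 11.67 [ 0.5308 -0.1057  0.1327] F [  9.7  -3.6 -22.7] w 0.281 70.0
0.058 11.92 [ 0.5308 -0.1042  0.1327] F [ 10.   -3.3 -22.1] w 0.282 70.0
0.0595 12.17 [ 0.5308 -0.1027  0.1327] F [ 10.6  -3.7 -21.9] w 0.279 70.0
0.061 12.42 [ 0.5309 -0.1012  0.1327] F [  9.8  -4.4 -22.4] w 0.28 70.0
0.0625 12.67 [ 0.5309 -0.0997  0.1327] F [ 10.5  -3.  -22.2] w 0.281 70.0
0.064 12.92 [ 0.5309 -0.0982  0.1327] F [ 10.4  -3.3 -23.5] w 0.283 69.9
0.0655 13.17 [ 0.531  -0.0967  0.1327] F [ 11.3  -3.9 -22.3] w 0.285 69.9
0.067 13.42 [ 0.531  -0.0953  0.1327] F [ 10.4  -3.9 -22.9] w 0.282 69.9
0.0685 13.67 [ 0.531  -0.0937  0.1327] F [  9.8  -3.6 -21.6] w 0.281 69.9
0.07 13.92 [ 0.531  -0.0923  0.1327] F [  9.4  -3.9 -22.5] w 0.282 69.9
0.0715 14.17 [ 0.5311 -0.0908  0.1327] F [ 10.9  -3.9 -22.1] w 0.282 69.9
0.073 14.42 [ 0.5311 -0.0893  0.1328] F [ 10.9  -3.5 -22.7] w 0.28 69.9
0.0745 14.67 [ 0.5311 -0.0883  0.1327] F [ 10.7  -5.9 -22.8] w 0.284 70.0
```

View pics/t2.png

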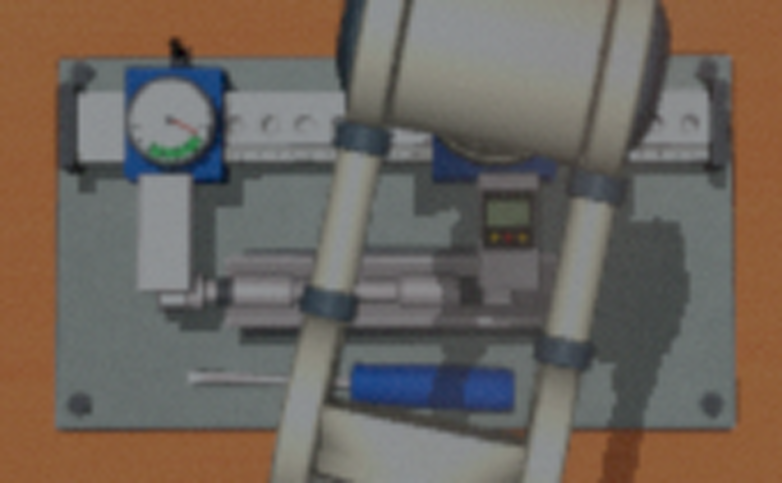

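Everything is in line, and contact began at about y = -0.0888: the needle has started to turn towards the green and Fy is dropping. Mid-band should be at Fy ≈ -11.7 and y ≈ -0.086.

Run:
```python
from workcell import manip, fingers, snapshot, ticket
from h import *
z=float(np.load("z.npy")); g=np.array([.019,1,0]);g/=np.linalg.norm(g)
p=np.array([.530,-.161,z]); d=float(np.load("d.npy"))
for i in range(10):
    d+=.0006; manip.move_linear(p+g*d,velocity=.02); s=pr(manip,round(d,4))
    if s["contact_force"][1]<-11.2 or s["tcp_pos"][1]>-.0861: break
np.save("d.npy",d)
manip.sleep(.5); pr(manip,"settled")
im=snapshot("top")["image"]; cv2.imwrite("pics/t3.png",cv2.resize(im[225:290,250:340],None,fx=8,fy=8,interpolation=cv2.INTER_CUBIC))
```

```text
0.0751 14.97 [ 0.5311 -0.088   0.1327] F [ 10.6  -7.2 -23.7] w 0.281 70.0
0.0757 15.22 [ 0.5311 -0.0877  0.1327] F [  9.8  -8.3 -23.8] w 0.279 70.0
0.0763 15.47 [ 0.5311 -0.0873  0.1327] F [ 10.3  -8.8 -22.9] w 0.28 70.0
0.0769 15.72 [ 0.5311 -0.0869  0.1327] F [ 10.2  -9.  -24.8] w 0.287 70.0
0.0775 15.97 [ 0.5312 -0.0864  0.1327] F [ 10.8  -9.9 -23.3] w 0.282 70.0
0.0781 16.22 [ 0.5312 -0.0861  0.1327] F [ 10.  -10.1 -23.8] w 0.28 70.0
settled 16.72 [ 0.5312 -0.0861  0.1327] F [ 10.2 -11.1 -22.7] w 0.283 70.0
```

View pics/t3.png

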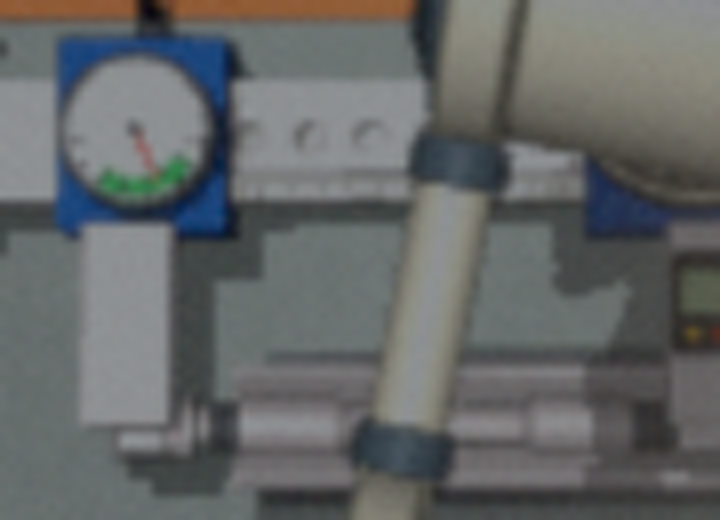

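The needle, from (135,130) to (155,178), stands well inside the green band and close to its middle. The plunger is still hard up at its stop, and everything is steady. Handing in.

```bash
python3 -c "
from workcell import ticket
print(ticket.sign_off())"
```

```text
the job is handed in; nothing more can be done
None
```

The job is handed in, with the plunger held fully up at its stop, the two halves pressed end to end in their trough, and the needle near the middle of the green band (about 2.6 mm of anvil travel), after about 17 s of robot time.

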